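# Sort the culture plates into their trays

### The job

Two culture plates are not in their own tray; sort them by the colour of the agar. Slide the top red-agar plate sideways off the amber-agar plate it was left on, across onto the red-agar plate in the neighbouring red-tagged tray, so that the two reds make a neat stack, and push the stray amber-agar plate along the bench and over the sill until it is wholly inside the amber-tagged tray, lying flat. The lids only rest on the plates, so keep the plates level and on what carries them, never lift or tip them; the two lower plates stay where they are, and the marker, timer and small bottle are left alone.

Things in the scene. Friction and masses are not known exactly. Their poses are not given: they have to be found in the camera images.
- tray_red: Fixed aluminium tray with red back clip and mouth sill. Origin: centre of its underside, on the bench; y along the lane to its mouth, x across, z up. Floor y -0.085 to 0.085, top 3 mm above bench; 72 mm wide inside, side walls 3 mm thick, 12 mm high; back 20 mm high, tab to y = -0.107; sill slopes down to the bench at y = 0.105. The red and amber trays are parallel, 80 mm apart along x, in either order.
- tray_amber: Fixed aluminium tray with amber yellow back clip and mouth sill. Origin: centre of its underside, on the bench; y along the lane to its mouth, x across, z up. Floor y -0.085 to 0.085, top 3 mm above bench; 72 mm wide inside, side walls 3 mm thick, 12 mm high; back 20 mm high, tab to y = -0.107; sill slopes down to the bench at y = 0.105. The red and amber trays are parallel, 80 mm apart along x, in either order.
- red_top_centre (a point): Plate with dark red agar that starts on top of the amber plate at the back of the amber tray: 60 mm across and 15 mm high, about 35 g, lidded, clear-walled and round; this point is its centre, 7.5 mm above its underside, z up. Its underside is 18 mm above the bench, higher than the tray walls.
- red_base_centre (a point): Lower plate with dark red agar, standing loose at the back of the red tray (local y about -0.05), its top 18 mm above the bench: 60 mm across and 15 mm high, about 35 g, lidded, clear-walled and round; this point is its centre, 7.5 mm above its underside, z up. About 20 mm of gap lies between it and the amber plate beside it.
- amber_base_centre (a point): Lower plate with amber yellow agar, standing loose at the back of the amber tray (local y about -0.05) under the top red plate, its top 18 mm above the bench: 60 mm across and 15 mm high, about 35 g, lidded, clear-walled and round; this point is its centre, 7.5 mm above its underside, z up. 
- amber_stray_centre (a point): Stray plate with amber yellow agar, on the open bench off the mouths of the trays: 60 mm across and 15 mm high, about 35 g, lidded, clear-walled and round; this point is its centre, 7.5 mm above its underside, z up. It slides easily on its flat underside. There is room for it in the amber tray between the plate at the back and the mouth.
- marker_centre (a point): Marker pen with a blue cap, 128 mm long, 11 mm thick, lying on the bench; centre.
- timer_centre (a point): White bench timer, 43 x 66 x 57 mm, standing behind the trays; centre.
- bottle_small_centre (a point): Small reagent bottle with a green cap, 45 mm across, 92 mm high; its centre.
Not all that is in view belongs to the job. Leave any green look-alike of the part that bears red_top_centre alone.

How it is judged:
At the end, for the whole second after the job is handed in: The top red plate lies flat on the lower red one, centres within 15 mm from above; the stray amber plate lies flat on the amber tray's floor, wholly inside it (centre at local y under 0.055); both lower plates stand flat within 20 mm of where they were; all at rest (horizontal distance between red_top_centre and red_base_centre below 0.015 m and height (world z) of red_top_centre between 0.022 and 0.029 m and angle between each of red_top_centre, amber_stray_centre, amber_base_centre, red_base_centre's own z axis and vertical below 0.08 rad and x of amber_stray_centre in the frame of tray_amber between -0.012 and 0.012 m and y of amber_stray_centre in the frame of tray_amber between -0.03 and 0.055 m and height (world z) of amber_stray_centre below 0.015 m and distance of each of amber_base_centre, red_base_centre from where it was at the start of the episode below 0.02 m and linear speed of each of red_top, amber_stray below 0.01 m/s); the robot touches nothing.
It fails at once if a plate that is moved gets lifted off what carries it (height (world z) of red_top_centre above 0.045 m or height (world z) of amber_stray_centre above 0.03 m).
It fails at once if a plate is tipped more than 0.5 rad (angle between any of amber_base_centre, amber_stray_centre, red_top_centre, red_base_centre's own z axis and vertical above 0.5 rad).
It fails at once if the marker, timer or small bottle is moved more than 20 mm (distance of any of marker_centre, timer_centre, bottle_small_centre from where it was at the start of the episode above 0.02 m).
It also fails if it takes over 64 s, if anything falls off the work surface, if the arm or the gripper's body presses on something with over 40 N, if the wrist force passes 120 N, or if a joint passes its speed limit or range.

### The arm

A 7-joint arm with a two-finger parallel gripper is mounted at the origin on a cart in front of the work surface, level with it; the furniture and walls round the work are solid. World frame = base frame: x ahead of the robot, y to its left, z up, the work surface at z = 0. Lengths are in m, angles in rad, forces in N, time in s.
With the tool pointing down it reaches from about 0.35 to 0.9 m from the base axis. Payload 7.2 kg.
Tool frame: the origin (TCP) lies at the very end of the fingers, on their centre line; the grasp point (between the pads) lies 19 mm behind it (tcp_to_grasp is the distance from the TCP to the grasp point, in m); z points along the fingers, y is the direction in which the jaws open and shut (so a half turn about z gives the same grasp; the last joint's range is limited). The gripper opens to 88 mm and grips with 3 to 60 N. Pads are 20 mm wide; open, the fingers measure 115 mm over their backs; the gripper's body (75 mm by 178 mm) begins 61 mm behind the grasp point.
Start: joints at [-1.216, 0.411, -0.013, 1.596, 0.006, 1.134, -0.082], TCP at [0.256, 0.57, 0.223] pointing down, gripper open.
Joint ranges: [-2.95, 2.95], [-0.29, 1.99], [-1.47, 1.44], [0.14, 2.54], [-1.03, 4.17], [0.13, 1.85], [-2.86, 2.86]. Speed limits (rad/s): [2.39, 2.39, 3.01, 3.01, 3.14, 3.14, 3.14].

### API

Orientations are given as a rotation vector (axis times angle).
In Python, from rig import state, capture, camera_model, finish_job, tcp_to_grasp gives the robot as it stands.
- The arm moves only by the tool play_rows, never from a script. Its argument "targets" is a list that holds one entry, the list of rows, each a list of 7 numbers: the shift along the world's x, y, z in cm, then the turn, a rotation vector about the world's x, y, z in degrees, then the opening, from 0 (shut) to 1 (fully open). A call has 1 to 10 rows; each row is the pose to reach, as a shift and turn from the pose commanded when the call began; what a row does not reach only later rows make up. A row lasts 1/10 s, in which the tool goes at most 50 mm and 8.59 degrees, less where a joint would pass 70% of its speed; a pose out of reach is approached as far as the arm can. A call with a gripper value outside its range is refused whole. The fingers move at their own pace and stop on an object; "force" is the grip in N (left out, the last holds). Time passes only in rows, so rows that repeat a pose let the fingers close. It gives the time, the measured TCP pose, the force and the opening at its end, in the units of the state.
- state(): the state, without advancing time (a new reading comes with each control period).
- capture(name): name is "scene" or "top" or "wrist"; returns the picture (400x640x3 uint8, red, green, blue); there is no depth.
- camera_model(name): a dict with "fx", "fy", "cx", "cy" (pixels), "R" (3x3) and "t" (3): a world point X has camera coordinates R X + t; the wrist camera has in their place "mount" (4x4, takes a point from camera to tool coordinates, whose origin is the TCP and whose axes are the flange's). Camera axes: x right, y down, z forward; pixel columns grow to the right and rows downward; lengths in m; the calibration is good to about 2 mm. A picture is of the moment at which its call begins: read the wrist's pose just before it. camera_model takes no time and is no camera call.
- finish_job(): hands the job in, once; it reports no verdict.
The state is a dict: "time": time; "joints": joint angles; "joint_vel": joint speeds; "effort": joint torques, N m; "tool_pos": TCP position; "tcp_rot": TCP orientation; "wrist_force": force on the tool from outside, world axes, zero at the start; "moment": the same for the moment, N m; "width": finger opening in m.
Only numpy, scipy, OpenCV 4.12 (cv2) and the standard library are available. Lean on these libraries where they do the work, as an engineer would, in place of code of your own. Each camera call takes 0.05 s, during which the arm holds its last target.

## Working session

There is one attempt and no reset: what is moved stays moved. The work goes in short steps, Python scripts to look and compute and a tool call to move; the robot and the scene stay as the last step left them, time stands still between calls to the robot, and variables do not carry over. Pictures are saved under pics/ and viewed, and the job is handed in when it is done.

Besides the shell and the picture viewer there is one more tool, called as name([rows], argument=value, ...), one row to a line, values as JSON. play_rows: Moves the arm, as the interface text tells. Its arguments: {"type":"object","properties":{"targets":{"type":"array","items":{"type":"array","items":{"type":"array","items":{"type":"number"}}}},"force":{"type":"number"}},"required":["targets"]}

```bash
mkdir -p pics
cat > h.py <<'E'
import numpy as np, cv2
from rig import *
def save(n,img): cv2.imwrite('pics/'+n+'.png',cv2.cvtColor(img,cv2.COLOR_RGB2BGR))
def proj(m,X):
    c=np.array(m['R'])@np.array(X,float)+np.array(m['t']); return m['fx']*c[0]/c[2]+m['cx'],m['fy']*c[1]/c[2]+m['cy']
def ray(m,u,v,z):
    R=np.array(m['R']);t=np.array(m['t']);d=R.T@np.array([(u-m['cx'])/m['fx'],(v-m['cy'])/m['fy'],1]);o=-R.T@t
    return o+d*(z-o[2])/d[2]
E
python3 - <<'E'
from h import *
for n in('scene','top'): save(n+'0',capture(n)); print(n,camera_model(n))
print(state())
E
```

```text
scene {'fx': 432.593924827288, 'fy': 432.593924827288, 'cx': 319.13271328556823, 'cy': 205.00472073827322, 'R': array([[-0.77917397, -0.62669481, -0.01189659],
       [-0.33629465,  0.43398353, -0.83580153],
       [ 0.52895541, -0.64723404, -0.54890279]]), 't': array([0.41557593, 0.26676508, 0.65005656])}
top {'fx': 423.3366766591989, 'fy': 423.3366766591989, 'cx': 315.7276037931498, 'cy': 200.15006995335705, 'R': array([[-0.01027109, -0.99986716,  0.01265538],
       [-0.99772323,  0.00940379, -0.06678271],
       [ 0.06665483, -0.0133125 , -0.99768728]]), 't': array([-0.04003733,  0.57650421,  0.90123153])}
{'time': 0.1, 'joints': array([-1.21620926,  0.41187029, -0.01269747,  1.59695287,  0.00559729,
        1.13430994, -0.0821723 ]), 'joint_vel': array([-2.13678674e-03, -1.17894074e-03,  4.79312391e-05, -2.49460175e-03,
       -8.31040538e-05, -1.88261115e-03, -2.36572897e-04]), 'effort': array([ 1.88725469e-03, -5.89096534e+01,  6.43371195e-01, -2.91713029e+01,
       -5.38459083e-02,  1.45453934e-02,  5.13978978e-05]), 'tool_pos': array([0.25629329, 0.56952824, 0.22186493]), 'tcp_rot': array([-6.59075982e-01, -3.07146741e+00,  2.34107408e-03]), 'wrist_force': array([ 0.96252257, -0.50124028, -0.90034945]), 'moment': array([ 0.02546788, -0.03041218,  0.01877512]), 'width': 0.08768851164037157}
```

View pics/scene0.png

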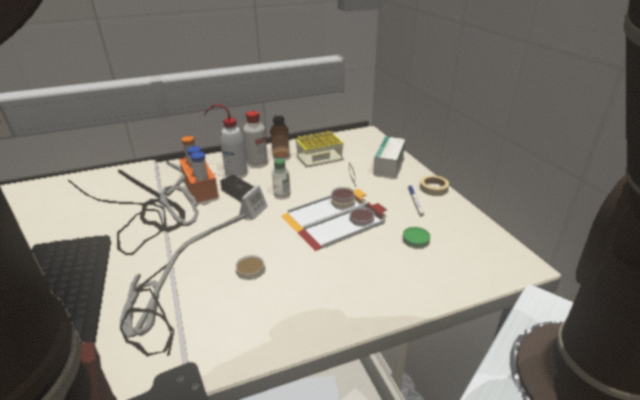

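View pics/top0.png

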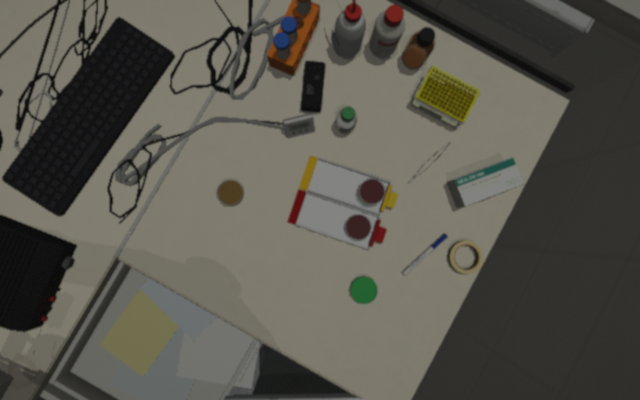

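The top view shows the candidates for the top red plate: red at (372,191) in the amber-tagged tray, red at (358,227) in the red-tagged tray, and a green look-alike at (364,290). The stray amber plate is at (230,192) and the small bottle at (346,118). By the description, the top red plate is the one at (372,191). I'll check that in a close crop.

Run:
```python
from h import *
t=cv2.cvtColor(cv2.imread('pics/top0.png'),cv2.COLOR_BGR2RGB)
s=cv2.cvtColor(cv2.imread('pics/scene0.png'),cv2.COLOR_BGR2RGB)
save('ct',cv2.resize(t[100:300,200:420],None,fx=3.6,fy=3,interpolation=cv2.INTER_CUBIC)[:600,:800])
save('cs',cv2.resize(s[150:260,230:430],None,fx=4,fy=4,interpolation=cv2.INTER_CUBIC))
```

```text
(no output)
```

View pics/ct.png

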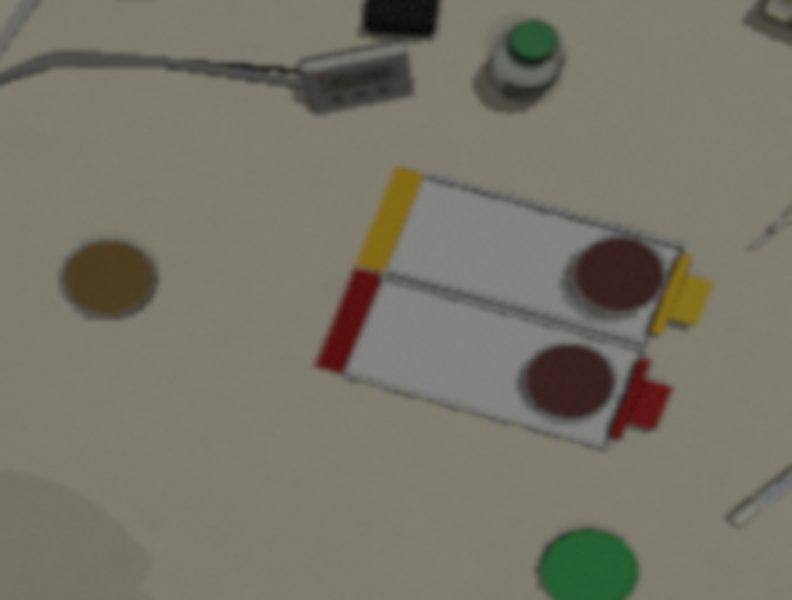

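View pics/cs.png

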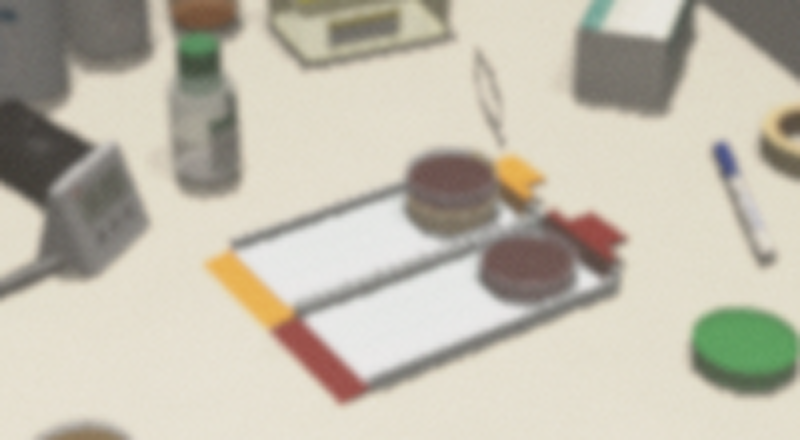

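The crop confirms it: the plate at top (372,191) has amber under it, and the red tray's plate at (358,227) is single. Next I'll measure.

```bash
cat >> h.py <<'E'
def seg(img,kind):
    h=cv2.cvtColor(img,cv2.COLOR_RGB2HSV).astype(int);H,S,V=h[...,0],h[...,1],h[...,2]
    if kind=='red': m=((H<8)|(H>172))&(S>70)
    if kind=='yel': m=(H>13)&(H<32)&(S>120)
    if kind=='grn': m=(H>45)&(H<80)&(S>110)
    m=m.astype(np.uint8)
    n,l,st,c=cv2.connectedComponentsWithStats(m)
    return [(c[i],st[i,4],(l==i)) for i in range(1,n) if st[i,4]>40]
E
python3 - <<'E'
from h import *
for n,f in(('top','pics/top0.png'),('scene','pics/scene0.png')):
    m=camera_model(n); t=cv2.cvtColor(cv2.imread(f),cv2.COLOR_BGR2RGB)
    for k in('red','yel','grn'):
        for c,a,mask in seg(t,k):
            r=cv2.minAreaRect(np.argwhere(mask)[:,::-1].astype(np.float32))
            print(n,k,c.round(1),a,np.round(r[1],1),[ray(m,*c,z)[:2].round(4) for z in(0,.012,.026)], 'corners' , [ray(m,*p,.003)[:2].round(4).tolist() for p in cv2.boxPoints(r)] if a<500 else '')
    print(-np.array(m['R']).T@m['t'])
E
```

```text
top red [352.7  11.9] 267 [17.  18.4] [array([ 1.009 , -0.1352]), array([ 1.0027, -0.1339]), array([ 0.9953, -0.1324])] corners [[1.0061, -0.1069], [1.0367, -0.1371], [1.0083, -0.1641], [0.9777, -0.1339]]
top red [393.5  15. ] 343 [17.9 22.8] [array([ 1.0013, -0.2286]), array([ 0.995 , -0.2261]), array([ 0.9878, -0.2232])] corners [[0.9853, -0.1978], [1.0334, -0.2222], [1.0143, -0.2585], [0.9663, -0.234]]
top red [386.5  43.7] 43 [17.   4.6] [array([ 0.9338, -0.2113]), array([ 0.9284, -0.209 ]), array([ 0.9221, -0.2063])] corners [[0.9282, -0.1928], [0.9389, -0.1937], [0.9363, -0.2324], [0.9255, -0.2315]]
top red [371.4 191.1] 411 [21.9 21.9] [array([ 0.5965, -0.1701]), array([ 0.5955, -0.1684]), array([ 0.5943, -0.1664])] corners [[0.5967, -0.1356], [0.631, -0.1707], [0.5961, -0.2045], [0.5619, -0.1694]]
top red [296.3 206.6] 291 [ 8.4 34.5] [array([ 0.5633, -0.0028]), array([ 0.5627, -0.0032]), array([ 0.562 , -0.0037])] corners [[0.5305, 0.0185], [0.6025, -0.007], [0.5962, -0.0245], [0.5243, 0.0011]]
top red [357.8 226.6] 404 [21. 22.] [array([ 0.5178, -0.1386]), array([ 0.5178, -
[... 2966 characters left out ...]
.5989, 0.473], [0.5893, 0.4654], [0.5607, 0.4806]]
scene yel [317.8 140.5] 486 [13.6 42.9] [array([ 0.8712, -0.4132]), array([ 0.8547, -0.3931]), array([ 0.8355, -0.3696])] corners [[0.937, -0.3856], [0.8654, -0.5171], [0.7974, -0.4384], [0.8669, -0.317]]
scene yel [358.7 194. ] 70 [10.6  7.1] [array([ 0.5851, -0.2259]), array([ 0.5745, -0.2097]), array([ 0.5622, -0.1907])] corners [[0.5993, -0.2182], [0.6033, -0.2465], [0.5673, -0.2277], [0.5641, -0.2005]]
scene yel [292.1 222.2] 140 [23.3  5.7] [array([ 0.637 , -0.0287]), array([ 0.6254, -0.0165]), array([ 0.6118, -0.0023])] corners [[0.67, -0.0299], [0.6739, -0.0481], [0.5993, -0.0219], [0.5965, -0.005]]
[0.06966668 0.56540636 0.58472446]
```

Poses agree from both cameras. The amber and red sills are 79 mm apart. Tray axes are uy≈(0.327,0.945) and ux≈(0.945,-0.327).

| Item | World position |
|---|---|
| Stray amber plate | (0.596, 0.143) |
| Top red plate | (0.594, -0.1665) |
| Base red plate | (0.518, -0.1375) |

I'll use a notch made by the half-closed fingers as a stable pusher and go to the stray plate first.

play_rows([
  [[3.1,-3.8,-1,0,0,-7,0.34],[6.2,-7.6,-2,0,0,-14,0.34],[9.3,-11.4,-3,0,0,-21,0.34],[12.4,-15.2,-4,0,0,-28,0.34],[15.5,-19,-5,0,0,-34.5,0.34],[18.6,-22.8,-6,0,0,-34.5,0.34],[22,-26.7,-7,0,0,-34.5,0.34],[25,-30.5,-8,0,0,-34.5,0.34],[28,-34.2,-9,0,0,-34.5,0.34],[31.1,-37.9,-10.2,0,0,-34.5,0.34]],
])

```text
time: 1.1
tool_pos: [0.5679, 0.1899, 0.1204]
tcp_rot: [1.54, 2.738, 0.0]
wrist_force: [0.2, 0.9, -0.9]
width: 0.0296
```

play_rows([
  [[0,0,0,0,0,0,0.34],[0,0,0,0,0,0,0.34]],
])

```text
time: 1.3
tool_pos: [0.567, 0.19, 0.12]
tcp_rot: [-1.544, -2.735, 0.002]
wrist_force: [-0.2, 1.2, 0.5]
width: 0.0298
```

```bash
cat >> h.py <<'E'
from scipy.spatial.transform import Rotation as Ro
def wm(s):
    M=np.array(camera_model('wrist')['mount']);T=np.eye(4);T[:3,:3]=Ro.from_rotvec(s['tcp_rot']).as_matrix();T[:3,3]=s['tool_pos']
    W=np.linalg.inv(T@M);m=dict(camera_model('wrist'));m['R']=W[:3,:3];m['t']=W[:3,3];return m
def info():
    s=state();R=Ro.from_rotvec(s['tcp_rot']).as_matrix();print('t',round(s['time'],2),'tcp',s['tool_pos'].round(4),'jaw',np.degrees(np.arctan2(R[1,1],R[0,1])).round(2),'z',R[:,2].round(3),'w',round(s['width'],4),'F',s['wrist_force'].round(2),'q',s['joints'].round(2));return s
E
python3 - <<'E'
from h import *
s=info(); i=capture('wrist'); save('w1',i); m=wm(s)
for c,a,mask in seg(i,'yel'): print(c.round(1),a,ray(m,*c,.009)[:2].round(4))
i=capture('top');save('t1',i)
E
```

```text
t 1.3 tcp [0.567 0.19  0.12 ] jaw 31.09 z [-0.001 -0.001 -1.   ] w 0.0298 F [-0.18  1.21  0.49] q [-0.58  0.48  0.23  1.78 -0.14  0.9   0.26]
[265.6 396.5] 55 [ 0.6323 -0.0114]
```

View pics/w1.png

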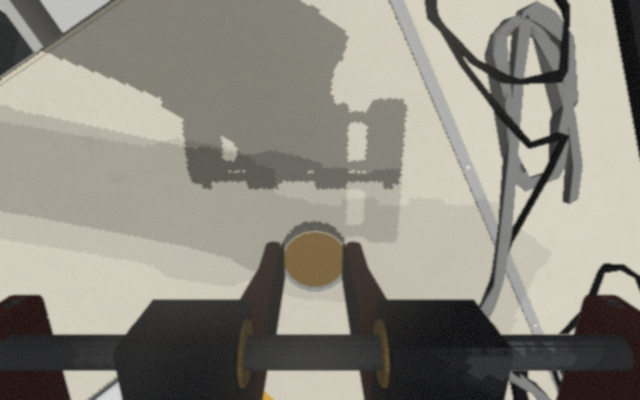

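The wrist view shows the stray's amber disc at about (314,260), centred between the fingertips' lateral lines. I'll convert that pixel to a position.

Run:
```python
from h import *
s=info(); m=wm(s)
print('cam',-m['R'].T@m['t'], 'tcp px',proj(m,s['tool_pos']),'pred plate',proj(m,[.596,.143,.009]))
for u,v in((314,260),): print(ray(m,u,v,.009),ray(m,u,v,.0))
i=cv2.cvtColor(cv2.imread('pics/w1.png'),cv2.COLOR_BGR2HSV)
k=((i[...,0]>10)&(i[...,0]<25)&(i[...,1]>100)).astype(np.uint8)
n,l,st,c=cv2.connectedComponentsWithStats(k)
for j in range(1,n):
  if st[j,4]>300: print(c[j],st[j],ray(m,*c[j],.009))
```

```text
t 1.4 tcp [0.5661 0.1929 0.1206] jaw 31.35 z [-0.001  0.001 -1.   ] w 0.0294 F [ 0.29  0.96 -0.39] q [-0.58  0.47  0.23  1.78 -0.14  0.9   0.26]
cam [0.5222353  0.26432137 0.28194016] tcp px (np.float64(313.73280568217365), np.float64(263.2620153044669)) pred plate (np.float64(312.9973287212641), np.float64(263.42770943029035))
[0.59502016 0.14629046 0.009     ] [0.59742019 0.14239848 0.        ]
[314.01802179 258.9233026 ] [ 284  233   59   53 2386] [0.59449272 0.14718492 0.009     ]
[383.82093023 357.58372093] [376 321  14  67 430] [0.70655146 0.09254507 0.009     ]
```

play_rows([
  [[-0.3,0.5,-3,0,0,0,0.34],[-0.3,0.5,-6,0,0,0,0.34],[-0.3,0.5,-9,0,0,0,0.34],[-0.3,0.5,-10.3,0,0,0,0.34],[-0.3,0.5,-11.2,0,0,0,0.34],[-0.3,0.5,-11.2,0,0,0,0.34]],
])

```text
time: 2.0
tool_pos: [0.5634, 0.1973, 0.0086]
tcp_rot: [-1.538, -2.738, 0.001]
wrist_force: [0.6, -0.0, 0.1]
width: 0.0296
```

Run:
```python
from h import *
for k in range(3): s=info();capture('wrist')
save('t2',cv2.resize(capture('top')[100:300,160:420],None,fx=3,fy=3))
```

```text
t 2.0 tcp [0.5634 0.1973 0.0086] jaw 31.34 z [-0.001 -0.    -1.   ] w 0.0296 F [ 0.58 -0.05  0.08] q [-0.56  0.63  0.19  1.85 -0.18  0.68  0.28]
t 2.05 tcp [0.5641 0.1972 0.0094] jaw 31.32 z [ 0.  0. -1.] w 0.03 F [ 1.58 -0.01 -0.42] q [-0.56  0.62  0.19  1.85 -0.18  0.68  0.28]
t 2.1 tcp [0.5646 0.1972 0.0099] jaw 31.3 z [ 0.001  0.001 -1.   ] w 0.0299 F [-0.23 -0.04  0.81] q [-0.56  0.62  0.19  1.85 -0.18  0.68  0.28]
```

View pics/t2.png

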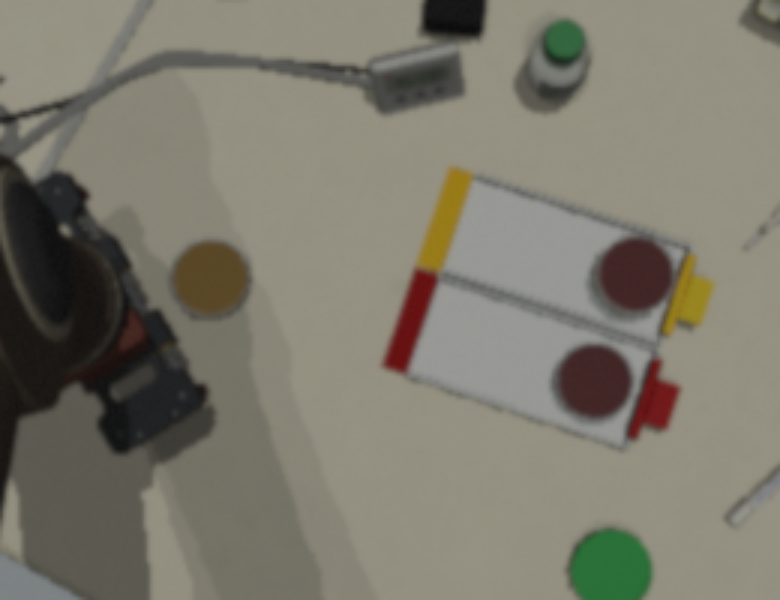

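play_rows([
  [[0.3,-0.5,0,0,0,0,0.34],[0.7,-1.2,0,0,0,0,0.34],[1.1,-1.9,0,0,0,0,0.34],[1.6,-2.7,0,0,0,0,0.34],[2.1,-3.5,0,0,0,0,0.34],[2.6,-4.3,0,0,0,0,0.34],[3.1,-5.2,0,0,0,0,0.34],[3.6,-6.0,0,0,0,0,0.34],[4.1,-6.8,0,0,0,0,0.34],[4.6,-7.7,0,0,0,0,0.34]],
])

```text
time: 3.2
tool_pos: [0.6104, 0.1191, 0.0088]
tcp_rot: [-1.54, -2.738, -0.0]
wrist_force: [-0.1, 0.4, 0.6]
width: 0.0295
```

play_rows([
  [[0.5,-0.8,0,0,0,0,0.34],[1.0,-1.7,0,0,0,0,0.34],[1.5,-2.5,0,0,0,0,0.34],[1.9,-3.2,0,0,0,0,0.34],[2.3,-3.9,0,0,0,0,0.34],[2.6,-4.4,0,0,0,0,0.34],[2.8,-4.7,0,0,0,0,0.34],[2.9,-4.9,0,0,0,0,0.34],[3.0,-5.05,0,0,0,0,0.34],[3.0,-5.05,0,0,0,0,0.34]],
])

```text
time: 4.2
tool_pos: [0.64, 0.0691, 0.0088]
tcp_rot: [1.54, 2.738, -0.0]
wrist_force: [0.2, 0.3, -0.0]
width: 0.0297
```

Run:
```python
from h import *
s=info();i=capture('top')
save('t3',cv2.resize(i[100:300,160:420],None,fx=3,fy=3)); m=camera_model('top')
for c,a,k in seg(i,'yel'): print(c.round(1),a,ray(m,*c,.009)[:2].round(4))
```

```text
t 4.2 tcp [0.64   0.0691 0.0088] jaw 31.28 z [ 0. -0. -1.] w 0.0297 F [ 0.19  0.34 -0.03] q [-0.31  0.68  0.19  1.73 -0.18  0.75  0.51]
[414.  56.] 309 [ 0.9008 -0.2711]
[447.5  93.9] 1967 [ 0.8132 -0.3444]
[281.7 161.7] 195 [0.6628 0.0286]
[307.7 173.1] 291 [ 0.6368 -0.0287]
[388.9 198.8] 224 [ 0.5782 -0.2072]
```

View pics/t3.png

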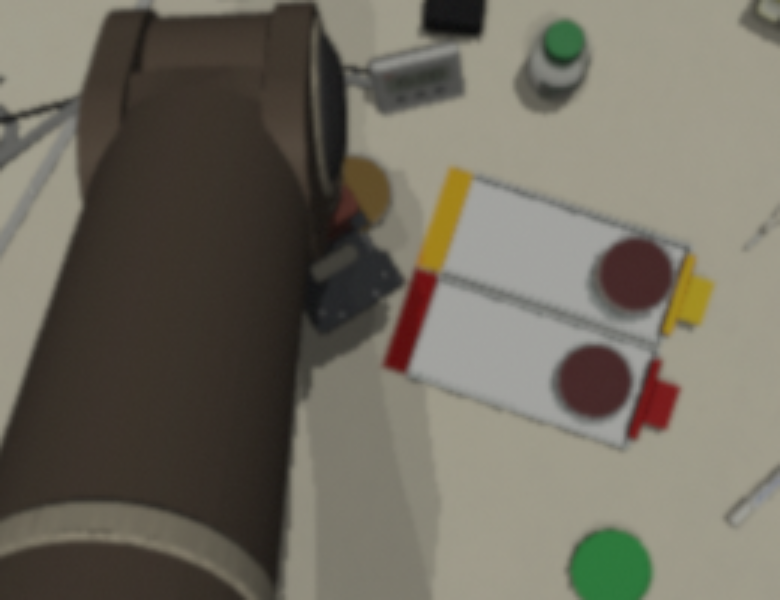

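The plate's visible right edge at crop (391,190) fits a centre near (0.66,0.037), in line with the amber mouth. Next I'll back off, lift, turn and line up along the lane.

play_rows([
  [[-0.7,1.1,0,0,0,0,0.34],[-1.4,2.3,0,0,0,0,0.34],[-1.4,2.3,3,0,0,-8,0.34],[-1.4,2.3,6,0,0,-16,0.34],[0,2.3,7,0,0,-24,0.34],[1.5,2.2,7,0,0,-32,0.34],[3,2.1,7,0,0,-40,0.34],[3.8,2.1,7,0,0,-46,0.34],[3.8,2.1,7,0,0,-50.3,0.34],[3.8,2.1,7,0,0,-50.3,0.34]],
])

```text
time: 5.25
tool_pos: [0.6772, 0.0921, 0.0784]
tcp_rot: [-2.557, -1.824, 0.001]
wrist_force: [-0.4, -0.1, 0.5]
width: 0.0298
```

Run:
```python
from h import *
s=info();i=capture('wrist');m=wm(s)
save('w4',i)
print('tcp px',proj(m,s['tool_pos']))
h=cv2.cvtColor(i,cv2.COLOR_RGB2HSV)
k=((h[...,0]>10)&(h[...,0]<32)&(h[...,1]>100)).astype(np.uint8)
n,l,st,c=cv2.connectedComponentsWithStats(k)
O=np.array([.6061,-.1185]);ux=np.array([.945,-.327]);uy=np.array([.327,.945])
for j in range(1,n):
  if st[j,4]>200:
    p=ray(m,*c[j],.009)[:2]; print(c[j].round(1),st[j],p.round(4),'local',((p-O)@ux).round(4),((p-O)@uy).round(4))
p=s['tool_pos'][:2];print('tcp local',(p-O)@ux,(p-O)@uy)
```

```text
t 5.25 tcp [0.6772 0.0921 0.0784] jaw -18.98 z [-0.001  0.    -1.   ] w 0.0298 F [-0.4  -0.08  0.46] q [-0.5   0.68  0.45  1.6  -0.34  0.94 -0.27]
tcp px (np.float64(314.36390737098384), np.float64(262.3513376209071))
[617.2 218.1] [ 583  168   57  107 3811] [0.8797 0.0212] local 0.2129 0.2215
[313.  286.7] [ 282  258   63   59 2972] [0.658 0.039] local -0.0024 0.1658
[383.7 355.2] [374 320  16  68 418] [ 0.6917 -0.0394] local 0.0551 0.1027
tcp local -0.0017081413599794734 0.22222331923317643
```

View pics/w4.png

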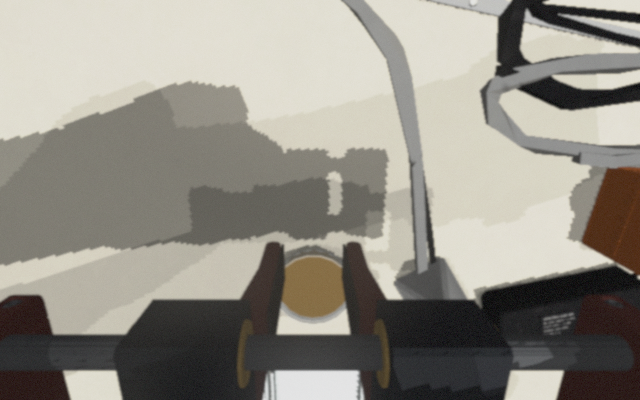

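The plate at (313,287) measures local (-0.002, 0.166) and the tool local (-0.002, 0.222), so they line up. I'll descend and push in.

play_rows([
  [[0.15,-0.05,-2.5,0,0,0,0.34],[0.15,-0.05,-5,0,0,0,0.34],[0.15,-0.05,-6.5,0,0,0,0.34],[0.15,-0.05,-7.0,0,0,0,0.34],[0.15,-0.05,-7.0,0,0,0,0.34]],
])

```text
time: 5.8
tool_pos: [0.679, 0.0897, 0.0084]
tcp_rot: [-2.557, -1.825, 0.001]
wrist_force: [0.2, 0.0, 0.7]
width: 0.0298
```

play_rows([
  [[-0.2,-0.6,0,0,0,0,0.34],[-0.5,-1.4,0,0,0,0,0.34],[-0.7,-2.1,0,0,0,0,0.34],[-1.0,-2.9,0,0,0,0,0.34],[-1.3,-3.7,0,0,0,0,0.34],[-1.6,-4.5,0,0,0,0,0.34],[-1.9,-5.4,0,0,0,0,0.34],[-2.2,-6.2,0,0,0,0,0.34],[-2.4,-6.9,0,0,0,0,0.34],[-2.55,-7.4,0,0,0,0,0.34]],
])

```text
time: 6.8
tool_pos: [0.6537, 0.0147, 0.0089]
tcp_rot: [2.558, 1.823, -0.0]
wrist_force: [0.4, 1.7, 1.5]
width: 0.03
```

```bash
cat > loc.py <<'E'
from h import *
import sys
s=info();i=capture('wrist');m=wm(s)
save(sys.argv[1],i)
h=cv2.cvtColor(i,cv2.COLOR_RGB2HSV)
k=((h[...,0]>10)&(h[...,0]<32)&(h[...,1]>100)).astype(np.uint8)
n,l,st,c=cv2.connectedComponentsWithStats(k)
O=np.array([.6061,-.1185]);ux=np.array([.945,-.327]);uy=np.array([.327,.945])
for j in range(1,n):
  if st[j,4]>200:
    p=ray(m,*c[j],.011)[:2]; print(c[j].round(1),st[j],p.round(4),'local',((p-O)@ux).round(4),((p-O)@uy).round(4))
p=s['tool_pos'][:2];print('tcp local',(p-O)@ux,(p-O)@uy)
E
python3 loc.py w5; python3 -c "
from h import *
i=capture('top');save('t5',cv2.resize(i[100:300,160:420],None,fx=3,fy=3))"
```

```text
t 6.8 tcp [0.6537 0.0147 0.0089] jaw -19.06 z [-0. -0. -1.] w 0.03 F [0.44 1.73 1.49] q [-0.37  0.72  0.4   1.71 -0.38  0.78 -0.12]
[312.8 309.8] [ 276  281   75   54 3392] [ 0.6441 -0.0106] local 0.0007 0.1144
[242.9 345. ] [237 319  17  64 335] [ 0.6001 -0.0194] local -0.0381 0.0917
[383.2 349.9] [372 319  18  68 437] [ 0.6727 -0.048 ] local 0.0399 0.0884
tcp local 0.0014579311321561545 0.14143874859015224
```

View pics/w5.png

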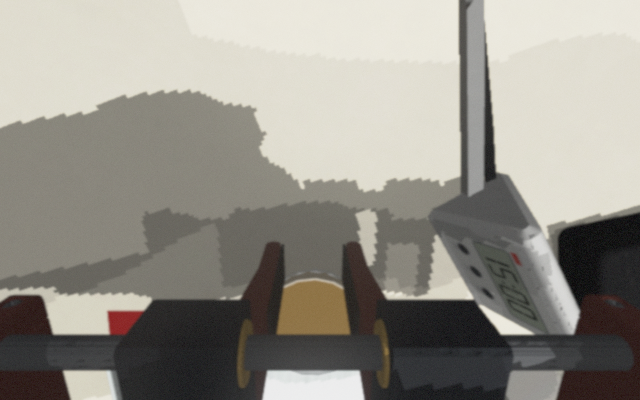

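View pics/t5.png

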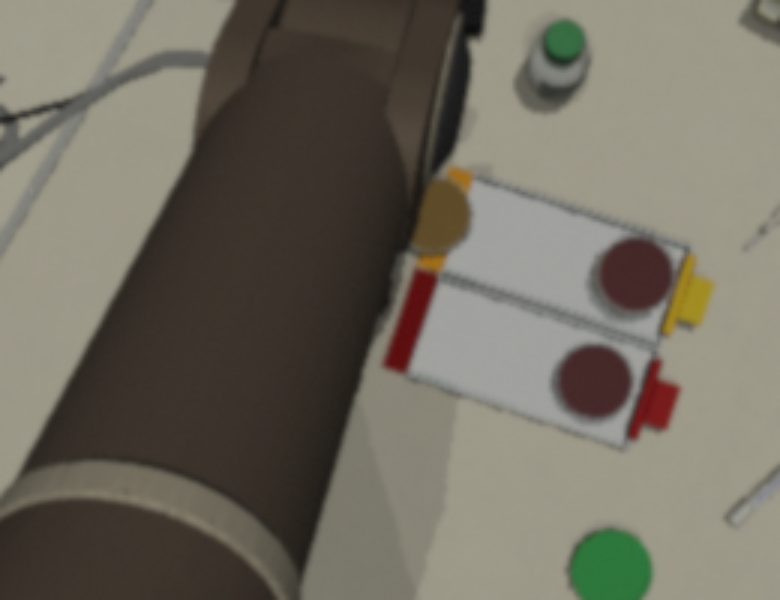

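The plate is riding over the amber sill, centred in the tray (top crop (440,215)). I'll continue, rising 2 mm with the floor.

play_rows([
  [[-0.3,-0.8,0.1,0,0,0,0.34],[-0.5,-1.6,0.2,0,0,0,0.34],[-0.8,-2.4,0.2,0,0,0,0.34],[-1.1,-3.2,0.2,0,0,0,0.34],[-1.4,-4.0,0.2,0,0,0,0.34],[-1.7,-4.8,0.2,0,0,0,0.34],[-1.9,-5.5,0.2,0,0,0,0.34],[-2.1,-6.1,0.2,0,0,0,0.34],[-2.2,-6.4,0.2,0,0,0,0.34],[-2.3,-6.65,0.2,0,0,0,0.34]],
])

```text
time: 7.9
tool_pos: [0.6309, -0.0511, 0.0109]
tcp_rot: [-2.558, -1.824, -0.0]
wrist_force: [0.5, 0.1, 1.2]
width: 0.03
```

```bash
python3 loc.py w6; python3 -c "
from h import *
i=capture('top');save('t6',cv2.resize(i[100:300,160:420],None,fx=3,fy=3))"
```

```text
t 7.9 tcp [ 0.6309 -0.0511  0.0109] jaw -19.03 z [ 0.  0. -1.] w 0.03 F [0.46 0.14 1.16] q [-0.27  0.69  0.4   1.77 -0.37  0.76 -0.02]
[313.8 211.9] [ 240  193  149   39 5478] [ 0.6396 -0.0249] local 0.0011 0.0994
[312.9 310.5] [ 276  283   75   52 3332] [ 0.6208 -0.0781] local 0.0007 0.0429
[242.5 348.2] [237 319  17  67 364] [ 0.5753 -0.0886] local -0.0389 0.0182
[383.1 352.2] [373 320  17  68 462] [ 0.6494 -0.117 ] local 0.0404 0.0155
tcp local 0.0014162273455449073 0.07181986748736635
```

View pics/t6.png

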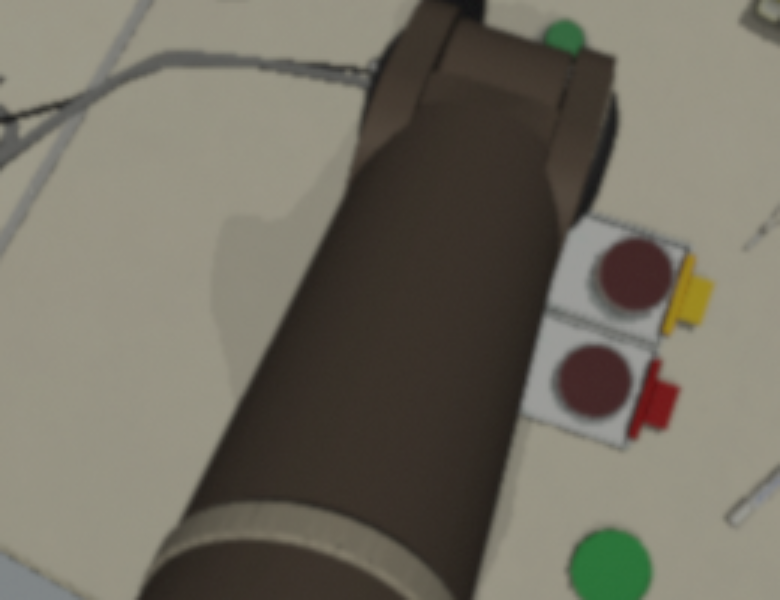

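play_rows([
  [[0.3,0.8,0,0,0,0,0.34],[0.5,1.5,0.2,0,0,0,0.34],[0.5,1.5,4,0,0,0,0.34],[0.5,1.5,8,0,0,8,0.34],[0.5,1.5,12,0,0,16,0.34],[0.5,0.5,12,0,0,24,0.34],[0.5,-2,12,0,0,32,0.34],[0.5,-4.5,12,0,0,40,0.34],[0.8,-7,12,0,0,48,0.34],[1,-9,12,0,0,56,0.34]],
])

```text
time: 9.0
tool_pos: [0.6413, -0.1413, 0.1311]
tcp_rot: [1.394, 2.815, -0.0]
wrist_force: [-0.3, 0.3, -0.4]
width: 0.0297
```

play_rows([
  [[0.3,-2,0,0,0,8,0.34],[0.4,-3.5,0,0,0,16,0.34],[0.5,-4.6,0,0,0,24,0.34],[0.5,-4.6,0,0,0,32,0.34],[0.5,-4.6,0,0,0,32,0.34]],
])

```text
time: 9.5
tool_pos: [0.6462, -0.1865, 0.1309]
tcp_rot: [0.57, 3.089, 0.001]
wrist_force: [-0.1, 0.3, 0.7]
width: 0.0297
```

Run:
```python
from h import *
s=info();m=wm(s);i=capture('wrist');save('w7',i)
print('tcp px',proj(m,s['tool_pos']),'pred top plate',proj(m,[.594,-.1665,.026]),'base',proj(m,[.5178,-.1374,.011]))
j=capture('top');save('t7',cv2.resize(j[100:300,160:420],None,fx=3,fy=3))
m=camera_model('top')
for c,a,k in seg(j,'yel'): print(c.round(1),a,ray(m,*c,.012)[:2].round(4))
```

```text
t 9.5 tcp [ 0.6462 -0.1865  0.1309] jaw 69.09 z [ 0.  0. -1.] w 0.0297 F [-0.07  0.29  0.7 ] q [ 0.14  0.57  0.1   1.57 -0.06  1.    1.47]
tcp px (np.float64(312.86383294696327), np.float64(263.4431088886519)) pred top plate (np.float64(312.8235437432916), np.float64(131.94897520107122)) base (np.float64(312.7649529945252), np.float64(15.97554290325047))
[412.5  53.1] 274 [ 0.9064 -0.2671]
[307.8 173. ] 286 [ 0.6368 -0.029 ]
[333.7 181. ] 379 [ 0.6185 -0.0859]
[389.2 198.5] 240 [ 0.5787 -0.2074]
```

View pics/w7.png

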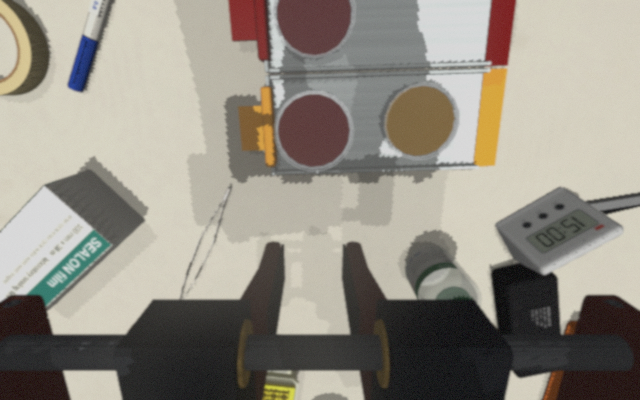

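View pics/t7.png

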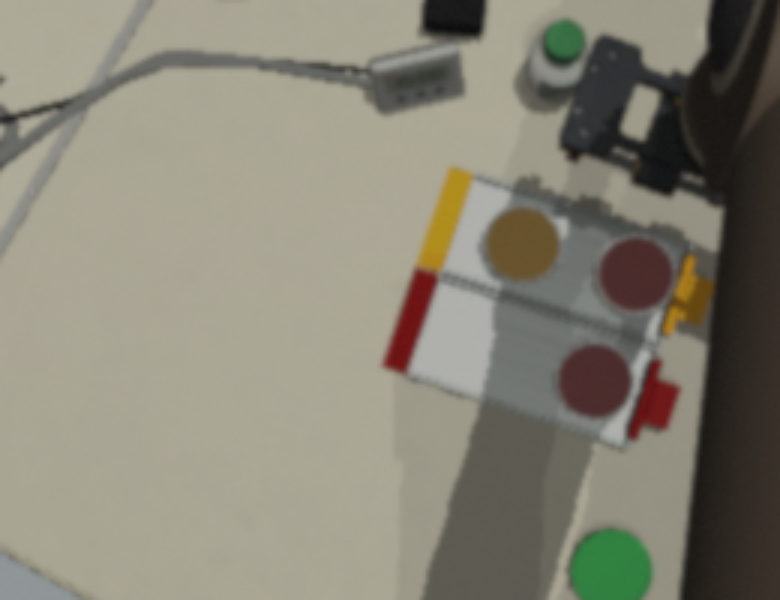

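The stray measures local (0.001, 0.035), flat inside the amber tray. The wrist view shows the top red at (313,130), against a predicted (313,132), and the base red at (313,12). Both are on the push line, so I'll descend 8 mm closer, clear of the bottle.

play_rows([
  [[-0.7,0.3,-3,0,0,0,0.34],[-0.7,0.3,-6,0,0,0,0.34],[-0.7,0.3,-9,0,0,0,0.34],[-0.7,0.3,-10.2,0,0,0,0.34],[-0.7,0.3,-10.8,0,0,0,0.34],[-0.7,0.3,-10.8,0,0,0,0.34]],
])

```text
time: 10.2
tool_pos: [0.6392, -0.1835, 0.0229]
tcp_rot: [-0.574, -3.088, 0.0]
wrist_force: [-0.2, 0.0, 0.6]
width: 0.03
```

```bash
cat > red.py <<'E'
from h import *
import sys
s=info();m=wm(s);i=capture('wrist');save(sys.argv[1],i)
h=cv2.cvtColor(i,cv2.COLOR_RGB2HSV).astype(int)
k=(((h[...,0]<8)|(h[...,0]>170))&(h[...,1]>60)&(h[...,2]<140)).astype(np.uint8);k[290:]=0
k=cv2.morphologyEx(k,cv2.MORPH_OPEN,np.ones((5,5)))
n,l,st,c=cv2.connectedComponentsWithStats(k)
for j in range(1,n):
  if st[j,4]>400: print(c[j].round(1),st[j],[ray(m,*c[j],z)[:2].round(4) for z in(.011,.026)])
E
python3 red.py w8
```

```text
t 10.2 tcp [ 0.6392 -0.1835  0.0229] jaw 68.94 z [-0.  0. -1.] w 0.03 F [-0.21  0.01  0.59] q [ 0.15  0.69  0.09  1.66 -0.08  0.8   1.47]
[236.1  27. ] [229   0  14  56 525] [array([ 0.5217, -0.1754]), array([ 0.5251, -0.1735])]
[312.9  18.9] [ 257    0  113   47 3936] [array([ 0.5311, -0.1419]), array([ 0.5337, -0.1429])]
[312.8 169.5] [  256   114   114   112 10017] [array([ 0.5954, -0.1667]), array([ 0.5924, -0.1655])]
```

View pics/w8.png

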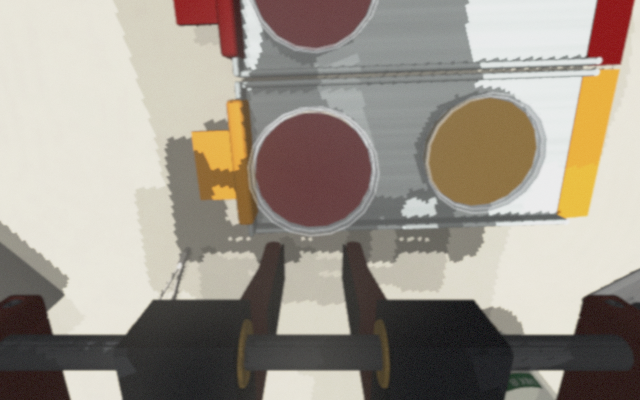

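The top red at (313,170) is centred on the notch, 49 mm ahead of the TCP. I'll slide it.

play_rows([
  [[-0.4,0.15,0,0,0,0,0.34],[-0.9,0.34,0,0,0,0,0.34],[-1.4,0.53,0,0,0,0,0.34],[-1.9,0.72,0,0,0,0,0.34],[-2.4,0.91,0,0,0,0,0.34],[-2.9,1.1,0,0,0,0,0.34],[-3.4,1.29,0,0,0,0,0.34],[-3.9,1.48,0,0,0,0,0.34],[-4.3,1.63,0,0,0,0,0.34],[-4.5,1.71,0,0,0,0,0.34]],
])

```text
time: 11.25
tool_pos: [0.5934, -0.1666, 0.0228]
tcp_rot: [-0.573, -3.089, -0.0]
wrist_force: [0.8, 0.2, 0.7]
width: 0.0299
```

```bash
python3 red.py w9;python3 -c "
from h import *
i=capture('scene');save('s9',cv2.resize(i[150:260,230:430],None,fx=4,fy=4))"
```

```text
t 11.25 tcp [ 0.5934 -0.1666  0.0228] jaw 68.98 z [-0.  0. -1.] w 0.0299 F [0.78 0.18 0.72] q [ 0.14  0.62  0.08  1.79 -0.07  0.73  1.46]
[240.   94.8] [ 230   28   20  135 1231] [array([ 0.5032, -0.1692]), array([ 0.5043, -0.1663])]
[314.3  90. ] [ 259   37  111  104 9270] [array([ 0.514 , -0.1353]), array([ 0.5141, -0.1354])]
[313.3 193.8] [ 258  141  112  107 9428] [array([ 0.5617, -0.1542]), array([ 0.5577, -0.1527])]
```

View pics/w9.png

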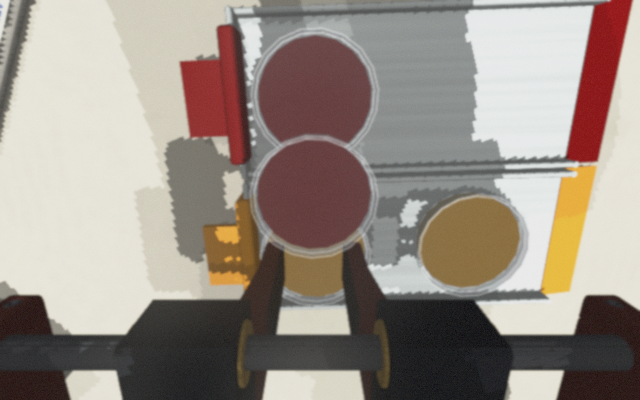

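View pics/s9.png

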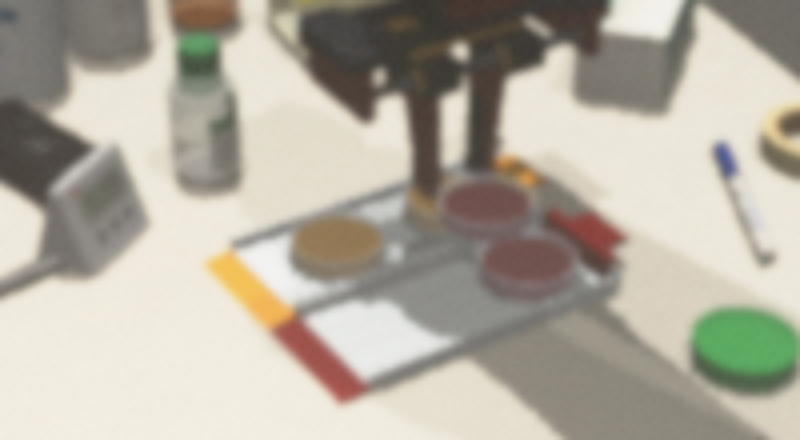

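The top red at (313,194) spans both lower plates and stays level. The base red at (314,90) has not moved. About 45 mm remain.

play_rows([
  [[-0.4,0.16,0,0,0,0,0.34],[-0.9,0.35,0,0,0,0,0.34],[-1.4,0.55,0,0,0,0,0.34],[-1.9,0.75,0,0,0,0,0.34],[-2.4,0.95,0,0,0,0,0.34],[-2.9,1.15,0,0,0,0,0.34],[-3.4,1.35,0,0,0,0,0.34],[-3.8,1.5,0,0,0,0,0.34],[-4.0,1.6,0,0,0,0,0.34],[-4.1,1.63,0,0,0,0,0.34]],
])

```text
time: 12.35
tool_pos: [0.5528, -0.1504, 0.0229]
tcp_rot: [0.573, 3.089, 0.0]
wrist_force: [-0.3, -0.3, -0.9]
width: 0.0302
```

```bash
python3 red.py w10;python3 -c "
from h import *
i=capture('scene');save('s10',cv2.resize(i[150:260,230:430],None,fx=4,fy=4))"
```

```text
t 12.35 tcp [ 0.5528 -0.1504  0.0229] jaw 68.99 z [ 0.  0. -1.] w 0.0302 F [-0.26 -0.29 -0.86] q [ 0.12  0.57  0.08  1.9  -0.07  0.68  1.45]
[224.3 191.2] [ 190  128   64  119 3491] [array([ 0.5032, -0.1805]), array([ 0.5007, -0.1753])]
[313.3 193.6] [ 258  141  111  107 9367] [array([ 0.521 , -0.1379]), array([ 0.517 , -0.1363])]
```

View pics/w10.png

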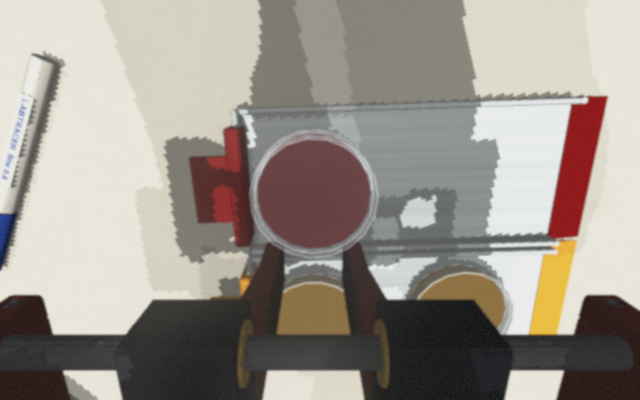

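View pics/s10.png

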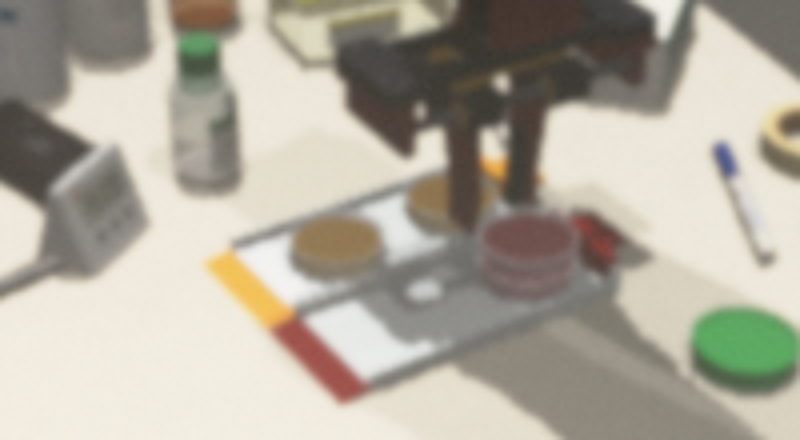

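The stack looks neat. The top red is at about (0.517,-0.136), against a base at about (0.515–0.518,-0.137). I'll retract the way I came and check.

play_rows([
  [[0.5,-0.2,0,0,0,0,0.34],[1.2,-0.5,0.1,0,0,0,0.34],[1.8,-0.7,2,0,0,0,0.34],[1.8,-0.7,6,0,0,0,0.34],[1.8,-0.7,10,0,0,0,0.34],[1.8,-4,14,0,0,0,0.34],[1.8,-8,17,0,0,0,0.34],[1.8,-12,20,0,0,0,0.34],[1.8,-16,22,0,0,0,0.34],[1.8,-16,22,0,0,0,0.34]],
])

```text
time: 13.45
tool_pos: [0.5705, -0.3192, 0.2467]
tcp_rot: [0.585, 3.081, -0.009]
wrist_force: [0.2, -0.9, 0.4]
width: 0.0297
```

Run:
```python
from h import *
s=info()
a=capture('scene');save('s11',cv2.resize(a[150:260,230:430],None,fx=4,fy=4))
i=capture('top');save('t11',cv2.resize(i[100:300,160:420],None,fx=3,fy=3))
m=camera_model('top');O=np.array([.6061,-.1185]);ux=np.array([.945,-.327]);uy=np.array([.327,.945])
for k in('red','yel'):
  for c,ar,_ in seg(i,k):
    for z in(.011,.026):
      p=ray(m,*c,z)[:2]
      if .45<p[0]<.7 and -.25<p[1]<.1: print(k,c.round(1),ar,z,p.round(4),'local amber',((p-O)@ux).round(4),((p-O)@uy).round(4))
```

```text
t 13.45 tcp [ 0.5705 -0.3192  0.2467] jaw 68.49 z [ 0.005 -0.007 -1.   ] w 0.0297 F [ 0.24 -0.88  0.4 ] q [ 0.32  0.44  0.16  1.51 -0.07  1.2   1.69]
red [296.3 206.6] 293 0.011 [ 0.5628 -0.0031] local amber -0.0786 0.0949
red [296.3 206.6] 293 0.026 [ 0.5621 -0.0036] local amber -0.0792 0.0942
red [358.6 226.2] 416 0.011 [ 0.5186 -0.139 ] local amber -0.076 -0.048
red [358.6 226.2] 416 0.026 [ 0.5185 -0.1373] local amber -0.0766 -0.0464
red [377.6 233.9] 235 0.011 [ 0.5014 -0.1805] local amber -0.0786 -0.0928
red [377.6 233.9] 235 0.026 [ 0.5016 -0.1781] local amber -0.0792 -0.0905
yel [307.8 173. ] 287 0.011 [ 0.6368 -0.0289] local amber -0.0003 0.0947
yel [307.8 173. ] 287 0.026 [ 0.6348 -0.029 ] local amber -0.0022 0.094
yel [333.7 180.9] 374 0.011 [ 0.6188 -0.0859] local amber 0.0014 0.0349
yel [333.7 180.9] 374 0.026 [ 0.6171 -0.0851] local amber -0.0005 0.0352
yel [370.4 191.6] 382 0.011 [ 0.5944 -0.1663] local amber 0.0046 -0.049
yel [370.4 191.6] 382 0.026 [ 0.5931 -0.1642] local amber 0.0027 -0.0474
yel [388.9 198.8] 223 0.011 [ 0.5781 -0.2068] local amber 0.0024 -0.0926
yel [388.9 198.8] 223 0.026 [ 0.577 -0.204] local amber 0.0005 -0.0903
```

View pics/t11.png

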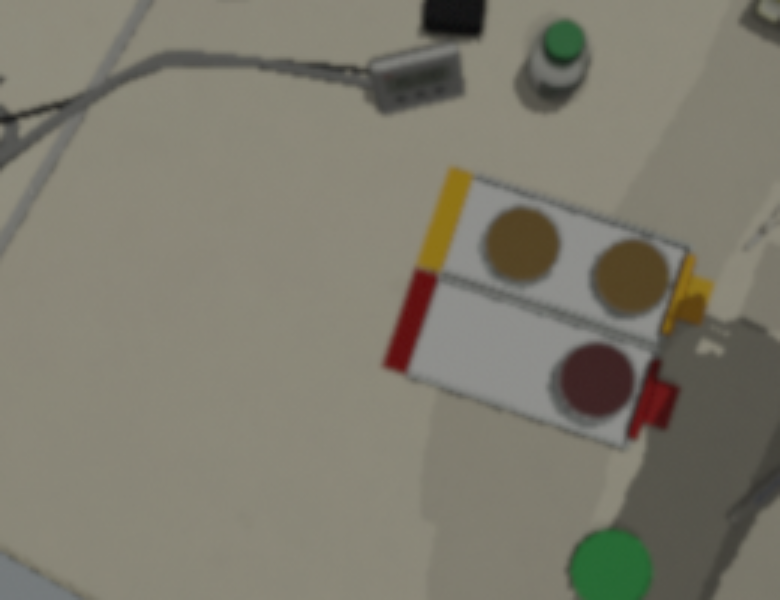

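View pics/s11.png

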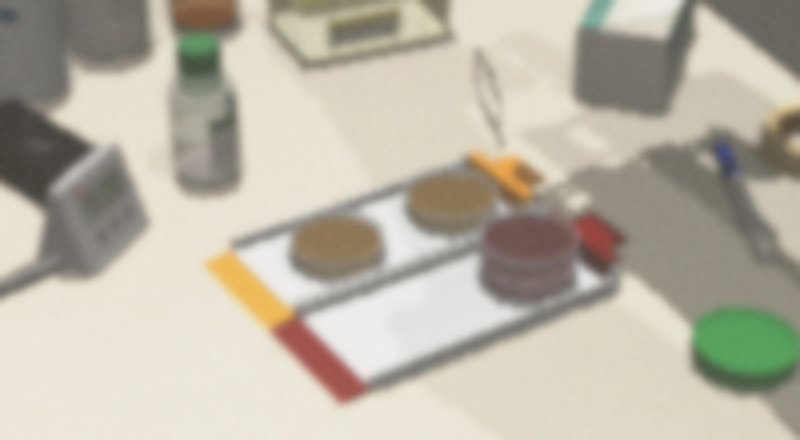

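The reds are stacked with about 1 mm offset. Both ambers lie flat in their tray, the stray at local (0.001, 0.035), and the lower plates and bystanders have not moved. I'll hand in.

```bash
python3 -c "
from rig import finish_job
print(finish_job())"
```

```text
the job is handed in; nothing more can be done
None
```

The job is done and handed in at about 14 s of the 64 s allowed; no verdict is reported. I half-closed the fingers to make a notch and used it to push the plates along, so nothing was gripped or lifted.

- **Stray amber plate:** I pushed it across the bench to line up with the amber tray's mouth, then over the sill. My last check put it at local (0.001, 0.035), flat and wholly inside the tray.
- **Top red plate:** I slid it off the amber plate onto the lower red one. It measured (0.5185, -0.1373), against (0.518, -0.137) for the base before it was covered, so about 1 mm off centre. The scene picture shows the stack level.
- **Lower plates and bystanders:** The lower amber plate measured within about 2 mm of where the stack stood at the start. The lower red base is now hidden under the top plate, but it showed no shift in the pictures. The timer, bottle and marker looked unmoved, and the arm is clear of everything.

The two cameras disagreed by about 2–3 mm at times, within what the calibration and pose noise explain. No check failed.

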